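Index the loupe carriage to the jewel bobbin and hold the lock pin home

ROBOT

A 6-joint arm with a two-finger parallel gripper is mounted at the origin on the work surface; the furniture and walls round the work are solid. World frame = base frame: x ahead of the robot, y to its left, z up, the work surface at z = 0. Lengths are in mm, angles in rad, forces in N, time in s.
With the tool pointing down it reaches from about 325 to 900 mm from the base axis. Payload 3.5 kg.
Tool frame: the origin (TCP) lies at the very end of the fingers, on their centre line; the grasp point (between the pads) lies manip.pinch_z behind it (manip.pinch_z is the distance from the TCP to the grasp point, in mm); z points along the fingers, y is the line along which they close (so a half turn about z gives the same grasp; the last joint's range is limited). The gripper opens to 85 mm and grips with 20 to 120 N. Pads are 22 mm wide; open, the fingers measure 114 mm over their backs; the gripper's body (76 mm by 85 mm) begins 54 mm behind the grasp point. The pads swing forward as they close: fully open they stand 13 mm farther back than shut.
Start: joints at [1.186, 0.276, -0.026, 1.268, 0, 1.467], TCP at [173.81, 600.343, 231.313] pointing down, gripper open.
Joint ranges: [-3.12, 3.12], [-0.85, 1.88], [-1.08, 1.24], [-1.95, 2.15], [-1.57, 1.53], [-3.14, 3.14]. Speed limits (rad/s): [2.57, 2.57, 3.14, 3.14, 3.14, 3.14].

INTERFACE

Orientations are given as a rotation vector (axis times angle).
In Python, from plant import manip gives the robot as it stands.
- The arm moves only by the tool apply_moves, never from a script. Its argument "targets" is a list of rows, each a list of 3 entries, a list of its own where there are three numbers: the shift along the tool's x, y, z in mm, then the turn, a rotation vector about the tool's x, y, z in degrees, then the opening, from 0 (shut) to 1 (fully open). In form: [[[dx, dy, dz], [wx, wy, wz], claw], ...]. A call has 1 to 10 rows; each row shifts and turns the commanded pose from where the row before left it, along the tool's axes as they then stand; what a row does not reach is not made up. A row lasts 1/10 s, in which the tool goes at most 50 mm and 8.59 degrees, less where a joint would pass 70% of its speed; a pose out of reach is approached as far as the arm can. A call with a gripper value outside its range is refused whole. The fingers move at their own pace and stop on an object; "force" is the grip in N (left out, the last holds). Time passes only in rows, so rows that do not move let the fingers close. It gives the time, the measured TCP pose, the force, the opening and the grip force at its end, in the units of the state.
- manip.observe(): the state, without advancing time (a new reading comes with each control period).
- manip.grab_frame(name): name is "scene" or "top" or "wrist"; returns a dict with "frame" (420x560x3 uint8, blue, green, red), "mtx" (3x3 intrinsics, pixels), "R" (3x3) and "t" (3): a world point X has camera coordinates R X + t. Camera axes: x right, y down, z forward; pixel columns grow to the right and rows downward; lengths in mm; the calibration is good to about 2 mm. The wrist camera is an equidistant fisheye: a pixel r from the principal point sees the ray r / f radians off the axis. A picture is of the moment at which its call begins. There is no depth.
- manip.sign_off(): hands the job in; it is judged then, once.
Trained networks look in the newest picture that a camera, given by its name, has taken for a name from the list of things; names that differ only in an ending like _2 or _b are one class to them, and where a whole thing is asked for, a point or a joint stands for the part that bears it (a point fixed in the world has none). Each returns a list of dicts, best first, with "conf" (0 to 1); they miss things now and then, are a little off and sometimes report something else, mostly with a low value. They report only what shows in the picture. A call takes as long as a camera call.
- manip.regions_of(name, camera): "region" (420x560 bool, what is visible of it).
- manip.place_of(name, camera): "position" ([x, y, z] in mm, in world coordinates, good to about 4 mm: a listed point, or the origin of a listed thing).
The state is a dict: "t": time; "joint_positions": joint angles; "dq": joint speeds; "joint_efforts": joint torques, N m; "tcp_pos": TCP position; "ee_rot": TCP orientation; "force": force on the tool from outside, world axes, zero at the start; "ft_torque": the same for the moment, N m; "opening": finger opening in mm; "grasp_force": force on a finger pad.
Only numpy, scipy, OpenCV 4.12 (cv2) and the standard library are available. Lean on these libraries where they do the work, as an engineer would, in place of code of your own. Each camera call takes 0.05 s, during which the arm holds its last target. There are 200 camera calls.

TASK

Bring the loupe over the jewel bobbin: grip the knob of the spring plunger on the loupe carriage, pull it up to free the lock pin, slide the carriage along its rail to the next hole, on the side where the bobbin sits, and let the pin down fully into that hole. Finish still gripping the knob, with the pin fully down and the carriage pushed along the rail against the pin so that the play is taken up; leave the parts in their seats and the things around undisturbed.

Things in the scene. Friction and masses are not known exactly. Their poses are not given: they have to be found in the camera images.
- inspection_base: fixed loupe rail on an aluminium base plate 176 x 92 mm; origin at the centre of its underside, resting on the 2 mm desk mat (heights below count from here), x along the rail, y across, z up. End brackets 68 mm high carry the tube, inner faces at x = +-73 mm. Three round seats, side by side at x = -45, 0 and +45 mm on y = -22 mm, have floors 10 mm above the base origin and are 4 mm deep
- rail_tube: the 25 mm square tube along x, at y = +22 mm of the base, top face 62.5 mm above the base origin with three 11 mm holes at x = -45, 0 and +45 mm; origin under its middle at base origin height, axes as the base
- carriage (a joint): slide of the carriage (44 mm long grey sleeve on the tube, with an arm that carries the loupe) along the base's +x, m: -0.045, 0 and +0.045 where the pin is centred in a hole, stops at +-0.050; starts at the middle hole. Friction about 1.5 N; the pin has 1.5 mm play each way in its hole
- plunger (a joint): height of the lock plunger over its fully down place, m: 0 fully down (pin 10 mm deep in the hole), up to 0.013; the pin clears the tube above 0.010. Spring and weight push it down with about 4 N when down and 7 N when up, and it drops in only over a hole
- pull_knob: black knob on top of the plunger, a vertical cylinder 24 mm across and 20 mm high, above the rail line; origin on its axis at base origin height when the plunger is down, axes as the base
- knob_centre (a point): middle of the knob on its axis, 100 mm above the base origin when the plunger is down, its underside 10 mm below; axes as the base. Beneath it a hexagon boss 18 mm wide reaches up to 80 mm and the top of the sleeve is at 66 mm
- lock_pin: steel pin at the foot of the plunger, 8 mm thick with a round tip; origin on its axis at base origin height when down; a push of 5 to 15 N along the rail, less the carriage's friction, loads it against the side of its hole
- loupe_axis (a point): centre of the underside of the loupe (black, 31 mm across, in a ring on the carriage's arm), 44 mm from the knob axis towards the base's -y and 44 mm above the base origin; the loupe's top is 71 mm above the base origin
- jewel_bobbin: white round bobbin with six small jewel holes, 37 mm across, 13 mm high, loose in one of the two outer seats; origin at the centre of its underside
- gauge_block: steel gauge block 9 x 35 x 30 mm standing in the other outer seat; origin at the centre of its underside
- steel_weight: turned steel weight 30 mm across, 24 mm high, in the middle seat; origin at the centre of its underside
- blower: rubber dust blower, 45 mm across, 58 mm high, at the left edge of the desk beyond the rail; bystander
- small_eraser: eraser 19 x 42 x 13 mm; bystander
- slides: box of glass slides 36 x 87 x 58 mm; bystander

How it is judged (in metres and radians):
On the way, in this order (a step that is already met when the one before it is completed fails the run):
1. the gripped plunger is pulled up clear of the middle hole (value of joint plunger above 0.01 m and contact force between the fingers and pull_knob above 2 N), for 0.1 s.
2. the pin is fully down in the next hole, loupe over the bobbin (value of joint plunger below 0.0025 m and horizontal distance between loupe_axis and jewel_bobbin below 0.008 m), for 0.2 s.
At the end, for the whole second after the job is handed in: Still gripped by the fingers (over 2 N on the knob), the plunger is within 2.5 mm of fully down, the loupe axis is within 8 mm of the bobbin's axis, the pin presses on the side of its hole with over 1.5 N, all at rest, and the bobbin lies flat in its seat (all of step 2 and contact force between the fingers and pull_knob above 2 N and contact force between lock_pin and rail_tube above 1.5 N and linear speed of pull_knob below 0.01 m/s and z of jewel_bobbin in the frame of inspection_base below 0.014 m and angle between jewel_bobbin's own z axis and vertical below 0.15 rad); the arm keeps its last pose, push and grip.
It fails at once if a part in a seat is disturbed (distance of jewel_bobbin from where it was at the start of the episode above 0.008 m or distance of any of gauge_block, steel_weight from where it was at the start of the episode above 0.012 m or angle between gauge_block's own z axis and vertical above 0.5 rad).
It fails at once if a bystander is knocked away (distance of any of blower, small_eraser, slides from where it was at the start of the episode above 0.02 m).
It also fails if it takes over 32 s, if anything falls off the work surface, if the arm or the gripper's body presses on something with over 40 N, if the wrist force passes 120 N, or if a joint passes its speed limit or range.

## Working session

There is one attempt and no reset: what is moved stays moved. The work goes in short steps, Python scripts to look and compute and a tool call to move; the robot and the scene stay as the last step left them, time stands still between calls to the robot, and variables do not carry over. Pictures are saved under pics/ and viewed, at most 10 in all, crops included, and the job is handed in when it is done.

Besides the shell and the picture viewer there is one more tool, called after "Emit:" by a JSON object that holds its "name" and its "arguments". apply_moves: Moves the arm, as the interface text tells. Its arguments: {"type":"object","properties":{"targets":{"type":"array"},"force":{"type":"number"}},"required":["targets"]}

```bash
mkdir -p pics; python3 - <<'E'
from plant import manip
import cv2,numpy as np
o=manip.observe();print({k:np.round(v,3) for k,v in o.items()},manip.pinch_z)
for c in("scene","top"):
    f=manip.grab_frame(c);cv2.imwrite(f"pics/{c}0.png",f["frame"])
    for n in("inspection_base","rail_tube","knob_centre","pull_knob","loupe_axis","jewel_bobbin","gauge_block","steel_weight","blower","small_eraser","slides"):
        print(c,n,[(np.round(d["position"],1).tolist(),round(d["conf"],2)) for d in manip.place_of(n,c)[:2]])
E
```

```text
{'t': np.float64(0.0), 'joint_positions': array([ 1.186,  0.277, -0.028,  1.268, -0.   ,  1.467]), 'dq': array([-0.001, -0.001, -0.001, -0.001, -0.001, -0.001]), 'joint_efforts': array([-1.0000e-03, -4.4551e+01,  2.9520e+01,  1.6000e-02, -0.0000e+00,
        0.0000e+00]), 'tcp_pos': array([173.5  , 599.606, 230.14 ]), 'ee_rot': array([-4.41e-01, -3.11e+00,  3.00e-03]), 'force': array([ 0.267, -0.347, -0.105]), 'ft_torque': array([ 0.004,  0.041, -0.025]), 'grasp_force': np.float64(0.0), 'opening': np.float64(85.512)} 18.700000000000003
scene inspection_base [([454.3, 152.3, 0.4], 0.73)]
scene rail_tube [([475.1, 155.4, 0.6], 0.84)]
scene knob_centre [([474.8, 154.6, 104.1], 0.55)]
scene pull_knob []
scene loupe_axis [([430.6, 152.8, 50.6], 0.84)]
scene jewel_bobbin [([440.7, 103.5, 11.9], 0.55), ([428.5, 198.3, 13.4], 0.53)]
scene gauge_block [([429.5, 197.1, 13.6], 0.75)]
scene steel_weight [([430.4, 148.9, 8.3], 0.62)]
scene blower [([571.0, 225.4, 1.0], 0.88)]
scene small_eraser [([629.6, 235.8, -2.1], 0.77)]
scene slides [([526.3, -136.0, 5.5], 0.58)]
top inspection_base [([457.3, 150.0, 3.3], 0.92)]
top rail_tube [([475.0, 154.7, 1.8], 0.67)]
top knob_centre [([475.6, 158.0, 101.6], 0.69)]
top pull_knob [([480.7, 158.9, 1.9], 0.42)]
top loupe_axis [([434.7, 153.6, 45.7], 0.87)]
top jewel_bobbin [([436.4, 103.4, 9.8], 0.69)]
top gauge_block [([428.5, 192.6, 13.2], 0.5)]
top steel_weight []
top blower [([570.9, 223.7, -0.9], 0.59)]
top small_eraser [([629.0, 239.8, 1.2], 0.69), ([525.8, -137.4, 6.2], 0.63)]
top slides [([528.6, -138.4, 4.0], 0.66)]
```

View pics/scene0.png

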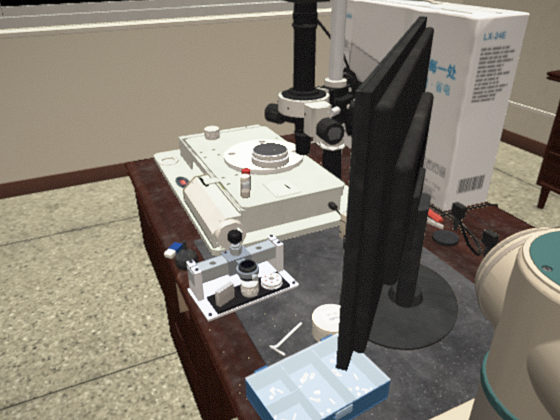

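View pics/top0.png

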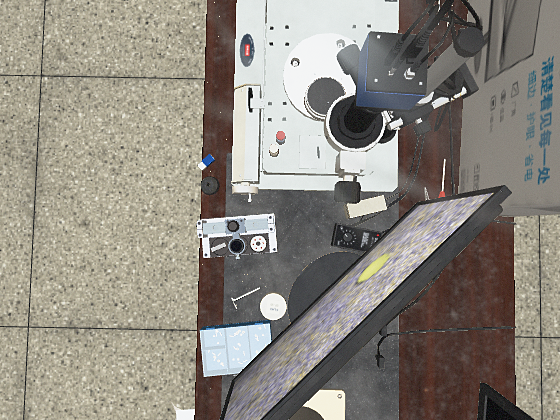

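The scene shows the rail at scene px (235,265), with the knob at (235,238), bobbin at (271,281) and gauge block at (224,290). In the top view the knob is at (233,226), the loupe at (236,246) and the bobbin at (258,243), on the right, which is world -y. A large monitor stands between the robot and the work. I'll triangulate it, the rail yaw and the knob before moving.

```bash
cat > h.py <<'E'
from plant import manip
import cv2,numpy as np
def ray(f,uv):
    d=np.linalg.inv(f["mtx"])@[uv[0],uv[1],1];R=np.array(f["R"]);d=R.T@d
    return -R.T@np.array(f["t"]),d/np.linalg.norm(d)
def atz(f,uv,z):
    c,d=ray(f,uv);return c+d*(z-c[2])/d[2]
def tri(rs):
    A=sum(np.eye(3)-np.outer(d,d) for c,d in rs);b=sum((np.eye(3)-np.outer(d,d))@c for c,d in rs)
    return np.linalg.solve(A,b)
E
python3 - <<'E'
from h import *
S=manip.grab_frame("scene");T=manip.grab_frame("top");W=manip.grab_frame("wrist")
np.set_printoptions(precision=1,suppress=True)
print(ray(S,(280,210)),ray(T,(280,210)),S["mtx"][0],T["mtx"][0])
print("mon far top",tri([ray(S,(430,22)),ray(T,(508,190))]))
print("mon bottom near(scene) on lines z=50..150",[atz(S,(345,368),z) for z in(50,100,150)])
print("top near at z", [atz(T,(222,418),z) for z in(100,300,400,500)],[atz(S,(358,85),z) for z in(300,400,500)])
print("knob",tri([ray(S,(235,238)),ray(T,(233,226))]))
for n,z in(("bob",25),):print(n,atz(T,(258,243),z),atz(S,(271,281),z))
b=cv2.resize(T["frame"][195:265,180:300],None,fx=6,fy=6,interpolation=cv2.INTER_CUBIC);c=cv2.resize(S["frame"][215:325,170:310],None,fx=5,fy=5,interpolation=cv2.INTER_CUBIC)
cv2.imwrite("pics/tz.png",b);cv2.imwrite("pics/sz.png",c);cv2.imwrite("pics/w0.png",W["frame"])
for n in("knob_centre","rail_tube","jewel_bobbin"):
  print(n,[(d["position"],d["conf"]) for d in manip.place_of(n,"wrist")[:1]])
E
```

```text
(array([-170.8,  372.5,  527.9]), array([ 0.8, -0.4, -0.5])) (array([474.2,  55. , 931.1]), array([ 0.,  0., -1.])) [466.1   0.  273.8] [388.2   0.  279.5]
mon far top [ 528.5 -252.3  414.5]
mon bottom near(scene) on lines z=50..150 [array([188. , 110.4,  50. ]), array([150.5, 137.8, 100. ]), array([112.9, 165.2, 150. ])]
top near at z [array([ 76.7, 169.1, 100. ]), array([172.4, 141.6, 300. ]), array([220.2, 127.9, 400. ]), array([268. , 114.2, 500. ])] [array([ 593.5, -158.4,  300. ]), array([258.1,  74.5, 400. ]), array([-77.3, 307.5, 500. ])]
knob [476.6 155.   99.5]
bob [439.2 106.5  25. ] [428.3 108.2  25. ]
knob_centre []
rail_tube [([480.2, 159.2, 1.1], 0.41)]
jewel_bobbin []
```

View pics/tz.png

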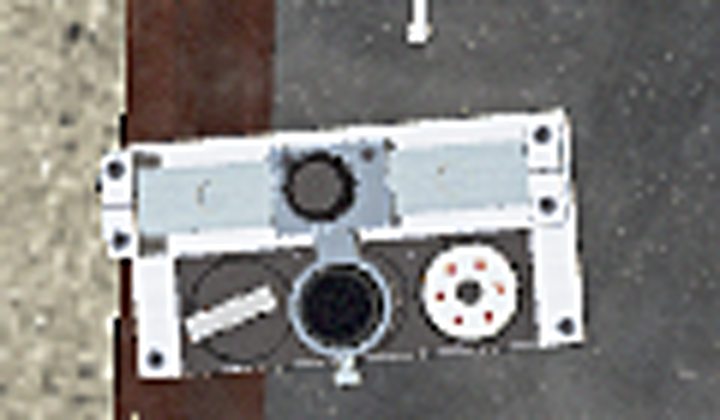

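View pics/w0.png

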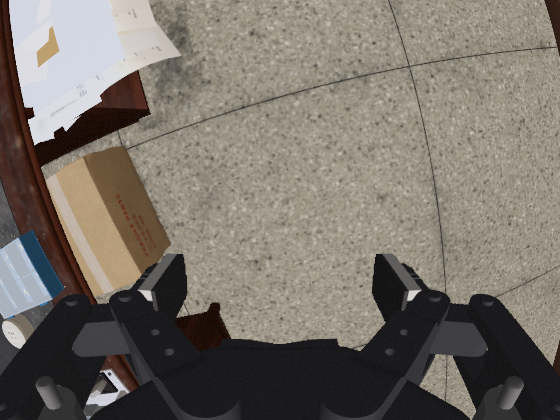

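The top zoom shows the rail rising slightly to the right (yaw about 4°), the knob near (318,187) and the bobbin with red jewels at (470,292) to its right. The wrist view sees only floor. The monitor lies under the straight path of the arm, so I need the arm's geometry. A few safe moves in the free area will identify it.

Emit:
{"name": "apply_moves", "arguments": {"targets": [[[0,0,-40],[0,0,0],1],[[0,0,-40],[0,0,0],1],[[0,0,-40],[0,0,0],1],[[0,0,0],[0,0,0],1]]}}

```text
t: 1.9
tcp_pos: [174.9, 603.2, 358.9]
ee_rot: [0.441, 3.107, 0.019]
force: [0.2, 1.2, 0.3]
opening: 85.3
grasp_force: 0.0
```

```bash
python3 -c "
from h import *
print([a for a in dir(manip) if a[0]!='_'])
o=manip.observe();print({k:np.round(o[k],4).tolist() for k in('t','joint_positions','tcp_pos','ee_rot')})"
```

```text
['PlanningError', 'grab_frame', 'observe', 'pinch_z', 'place_of', 'regions_of', 'sign_off']
{'t': 1.9, 'joint_positions': [1.1857, 0.2387, 0.1888, 1.5083, 0.0, 1.4674], 'tcp_pos': [174.9036, 603.1663, 358.8869], 'ee_rot': [0.4406, 3.1074, 0.0191]}
```

Emit:
{"name": "apply_moves", "arguments": {"targets": [[[0,-40,0],[0,0,0],1],[[0,-40,0],[0,0,0],1],[[0,-40,0],[0,0,0],1],[[0,0,0],[0,0,0],1]]}}

```text
t: 2.3
tcp_pos: [138.5, 480.3, 350.7]
ee_rot: [-0.441, -3.109, 0.006]
force: [0.3, 0.4, -1.1]
opening: 85.5
grasp_force: 0.0
```

```bash
python3 -c "
from h import *
o=manip.observe();print({k:np.round(o[k],4).tolist() for k in('t','joint_positions','tcp_pos','ee_rot')})"
```

```text
{'t': 2.3, 'joint_positions': [1.1608, 0.0149, -0.0834, 1.4765, -0.0001, 1.4426], 'tcp_pos': [138.4644, 480.2723, 350.6807], 'ee_rot': [-0.4411, -3.1095, 0.0062]}
```

Emit:
{"name": "apply_moves", "arguments": {"targets": [[[0,0,0],[8,0,0],1],[[0,0,0],[8,0,0],1],[[0,0,0],[0,8,0],1],[[0,0,0],[0,8,0],1],[[0,0,0],[0,0,0],1]]}}

```text
t: 2.8
tcp_pos: [143.1, 485.2, 349.0]
ee_rot: [-0.455, -2.769, 0.338]
force: [-0.1, 0.0, -0.2]
opening: 85.4
grasp_force: 0.0
```

```bash
python3 -c "
from h import *
o=manip.observe();print({k:np.round(o[k],4).tolist() for k in('t','joint_positions','tcp_pos','ee_rot')})"
```

```text
{'t': 2.8, 'joint_positions': [1.0373, 0.2435, 0.1167, 1.7849, 0.2042, 1.328], 'tcp_pos': [143.0899, 485.2353, 349.0016], 'ee_rot': [-0.4554, -2.7691, 0.3382]}
```

```bash
cat > fk.py <<'E'
import numpy as np
from scipy.spatial.transform import Rotation as Ro
from scipy.optimize import least_squares
D=[([1.1861,.277,-.028,1.268,0,1.467],[173.5,599.6,230.1],[-.441,-3.11,.003]),
([1.1857,.2387,.1888,1.5083,0,1.4674],[174.9,603.17,358.89],[.4406,3.1074,.0191]),
([1.1608,.0149,-.0834,1.4765,0,1.4426],[138.46,480.27,350.68],[-.4411,-3.1095,.0062]),
([1.0373,.2435,.1167,1.7849,.2042,1.328],[143.09,485.24,349.0],[-.4554,-2.7691,.3382])]
z='z';y='y'
def fk(q,P):
    r0,h,a1,b1,a2,b2,L4,L5,yo=P
    R1=Ro.from_euler(z,q[0]);R2=R1*Ro.from_euler(y,q[1]);R3=R2*Ro.from_euler(y,-q[2]);R4=R3*Ro.from_euler(y,q[3]);R5=R4*Ro.from_euler(z,q[4])
    sh=R1.apply([r0,yo,h]);el=sh+R2.apply([a1,0,b1]);wr=el+R3.apply([a2,0,b2]);w5=wr+R4.apply([L4,0,0]);t=w5+R5.apply([L5,0,0])
    R=R5*Ro.from_euler('x',q[5])
    return sh,el,wr,w5,t,R
P0=np.array([0,150,0,400,450,0,80,200,0.])
def res(P):return np.concatenate([fk(q,P)[4]-t for q,t,_ in D]+[(P-P0)*.003])
s=least_squares(res,P0);P=s.x
if __name__=="__main__":
    np.set_printoptions(precision=1,suppress=True)
    print(P,s.fun[:12])
    for q,t,r in D:
        o=fk(q,P);print(np.array(o[:4]).tolist() if 0 else [np.round(v) for v in o[:4]]);print((o[5].inv()*Ro.from_rotvec(r)).as_rotvec())
E
python3 fk.py
```

```text
[ -0.3 229.2   0.1 548.3 490.2  14.9 101.6 291.8  64.4] [-0.2  0.1  0.   0.1 -0.   0.   0.1 -0.   0.  -0.  -0.  -0. ]
[array([-60.,  24., 229.]), array([ -3., 163., 757.]), array([174., 600., 624.]), array([174., 600., 522.])]
[0.  1.6 0. ]
[array([-60.,  24., 229.]), array([-11., 144., 762.]), array([173., 599., 752.]), array([174., 600., 651.])]
[ 0.   1.6 -0. ]
[array([-59.,  25., 229.]), array([-56.,  33., 777.]), array([139., 482., 744.]), array([139., 481., 643.])]
[ 0.   1.6 -0. ]
[array([-56.,  32., 229.]), array([ 12., 146., 761.]), array([260., 567., 714.]), array([243., 537., 618.])]
[0.  1.6 0. ]
```

The arm fit is within 0.2 mm. The forearm passes the monitor at about 590 mm height, and the monitor's top is at about 430 mm, so the straight path is clear. Rail yaw is about 4.8° and the knob is near (475.5, 155.5). Next I'll plan the rows to a point above the knob.

```bash
cat >> h.py <<'E'
from scipy.spatial.transform import Rotation as Ro, Slerp
YAW=np.radians(4.8)
def target(yaw):
    u=np.array([np.sin(yaw),-np.cos(yaw),0]);z=np.array([0,0,-1.]);y=-u
    return Ro.from_matrix(np.c_[np.cross(y,z),y,z])
def plan(p,R=None,n=10):
    o=manip.observe();p0=np.array(o["tcp_pos"]);R0=Ro.from_rotvec(o["ee_rot"]);R=R or target(YAW)
    sl=Slerp([0,1],Ro.concatenate([R0,R]));pp=p0;Rp=R0
    for k in range(1,n+1):
        pn=p0+(np.array(p)-p0)*k/n;Rn=sl(k/n)
        print([np.round(Rp.inv().apply(pn-pp),1).tolist(),np.round((Rp.inv()*Rn).as_rotvec(degrees=True),2).tolist(),1],end=", ")
        pp=pn;Rp=Rn
    print()
E
python3 -c "
from h import *
plan([475.5,155.5,260],n=12)"
```

```text
[[-36.4, -15.8, 2.3], [-1.08, -1.56, -1.93], 1], [[-35.8, -17.0, 3.0], [-1.08, -1.56, -1.93], 1], [[-35.1, -18.3, 3.6], [-1.08, -1.56, -1.93], 1], [[-34.3, -19.5, 4.2], [-1.08, -1.56, -1.93], 1], [[-33.5, -20.7, 4.8], [-1.08, -1.56, -1.93], 1], [[-32.7, -22.0, 5.3], [-1.08, -1.56, -1.93], 1], [[-31.8, -23.1, 5.7], [-1.08, -1.56, -1.93], 1], [[-30.8, -24.3, 6.1], [-1.08, -1.56, -1.93], 1], [[-29.8, -25.5, 6.5], [-1.08, -1.56, -1.93], 1], [[-28.7, -26.6, 6.8], [-1.08, -1.56, -1.93], 1], [[-27.6, -27.6, 7.1], [-1.08, -1.56, -1.93], 1], [[-26.5, -28.7, 7.3], [-1.08, -1.56, -1.93], 1],
```

Emit:
{"name": "apply_moves", "arguments": {"targets": [[[-36.5,-16,2.5],[-1.1,-1.6,-1.9],1],[[-36,-17,3],[-1.1,-1.6,-1.9],1],[[-35,-18,3.5],[-1.1,-1.6,-1.9],1],[[-34.5,-19.5,4],[-1.1,-1.6,-1.9],1],[[-33.5,-20.5,5],[-1.1,-1.5,-1.9],1],[[-32.5,-22,5.5],[-1.1,-1.5,-1.9],1],[[-32,-23,5.5],[-1.1,-1.5,-1.9],1],[[-31,-24.5,6],[-1.1,-1.5,-1.9],1],[[-30,-25.5,6.5],[-1.1,-1.5,-1.9],1],[[-29,-26.5,7],[-1.1,-1.5,-1.9],1]]}}

```text
t: 3.8
tcp_pos: [420.4, 210.4, 276.8]
ee_rot: [0.026, -3.091, 0.054]
force: [0.4, 0.3, 0.2]
opening: 85.5
grasp_force: 0.0
```

Emit:
{"name": "apply_moves", "arguments": {"targets": [[[-27.5,-27.5,7],[-1,-1.5,-2],1],[[-26.5,-28.5,7],[-1,-1.5,-2],1],[[0,0,0],[0,0,0],1],[[0,0,0],[0,0,0],1]]}}

```text
t: 4.2
tcp_pos: [474.4, 156.3, 261.7]
ee_rot: [0.13, -3.136, -0.003]
force: [-0.3, 1.3, -0.8]
opening: 85.2
grasp_force: 0.0
```

```bash
python3 - <<'E'
from h import *
f=manip.grab_frame("wrist");cv2.imwrite("pics/w1.png",f["frame"])
o=manip.observe();print(np.round(o["tcp_pos"],1),np.round(o["ee_rot"],3),o["t"])
def proj(X):
    c=np.array(f["R"])@X+f["t"];th=np.arctan2(np.hypot(c[0],c[1]),c[2]);m=f["mtx"];ph=np.arctan2(c[1],c[0])
    return np.round([m[0][0]*th*np.cos(ph)+m[0][2],m[1][1]*th*np.sin(ph)+m[1][2]],1)
print("pred knob top",proj(np.array([475.5,155.5,112])),"ctr",proj(np.array([475.5,155.5,102])))
for n in("knob_centre","pull_knob","loupe_axis","jewel_bobbin","gauge_block"):
  print(n,[(np.round(d["position"],1),round(d["conf"],2)) for d in manip.place_of(n,"wrist")[:1]])
for d in manip.regions_of("pull_knob","wrist")[:1]:
  v,u=np.nonzero(d["region"]);print(u.mean(),v.mean(),u.min(),u.max(),v.min(),v.max())
plan([475.5,155.5,200],n=2)
E
```

```text
[474.1 157.  261.9] [ 1.330e-01 -3.136e+00 -3.000e-03] 4.25
pred knob top [278.2 193.1] ctr [278.2 190.8]
knob_centre [(array([476.2, 152.6, 105.1]), 0.98)]
pull_knob [(array([477.6, 157.2,   1.9]), 0.63)]
loupe_axis [(array([438. , 149. ,  45.9]), 0.81)]
jewel_bobbin [(array([436.9, 105.6,  11.1]), 0.76)]
gauge_block [(array([430.8, 197.6,  11. ]), 0.78)]
278.5238095238095 194.65555555555557 265 292 181 209
[[-0.7, -1.1, 31.0], [0.07, -0.08, 0.07], 1], [[-0.6, -1.0, 31.0], [0.07, -0.08, 0.07], 1],
```

View pics/w1.png

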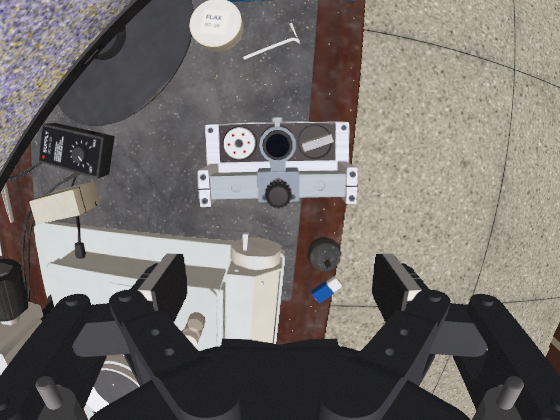

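The wrist view shows the knob top at (278,194), where (278.2,193.1) was predicted, and the rail is level in the image, so the yaw is right. The microscope's arm tip at (246,237) is near the rail, so I'll check its clearance.

```bash
python3 - <<'E'
from h import *
f=manip.grab_frame("wrist");T=manip.grab_frame("top")
def wray(uv):
    m=f["mtx"];a=(uv[0]-m[0][2])/m[0][0];b=(uv[1]-m[1][2])/m[1][1];th=np.hypot(a,b)
    d=np.array([a/th*np.sin(th),b/th*np.sin(th),np.cos(th)]);R=np.array(f["R"]);return -R.T@f["t"],R.T@d
print(tri([wray((246,236)),ray(T,(249.5,201))]), tri([wray((258,243)),ray(T,(246,194))]),tri([wray((232,265)),ray(T,(234,190))]))
E
```

```text
[533.8214692  125.59872016  74.13952166] [551.9984544  137.27273146  45.20023125] [540.50790844 135.53006661 156.05239664]
```

Clearance is acceptable: the nearest microscope part is at x≈534 and the gripper body reaches about 518. Descending.

Emit:
{"name": "apply_moves", "arguments": {"targets": [[[-0.7,-0.8,35],[0.1,-0.1,0.1],1],[[-0.7,-0.8,35],[0,0,0],1],[[0,0,35],[0,0,0],1],[[0,0,30],[0,0,0],0.7],[[0,0,0],[0,0,0],0.7],[[0,0,0],[0,0,0],0.7]]}}

```text
t: 5.25
tcp_pos: [475.5, 155.3, 126.9]
ee_rot: [0.13, -3.136, -0.001]
force: [1.2, 0.2, 0.3]
opening: 59.8
grasp_force: 0.0
```

```bash
python3 - <<'E'
from h import *
f=manip.grab_frame("wrist")
o=manip.observe();print(np.round(o["tcp_pos"],1),np.round(o["ee_rot"],3),o["opening"])
def proj(X):
    c=np.array(f["R"])@X+f["t"];th=np.arctan2(np.hypot(c[0],c[1]),c[2]);m=f["mtx"];ph=np.arctan2(c[1],c[0])
    return np.round([m[0][0]*th*np.cos(ph)+m[0][2],m[1][1]*th*np.sin(ph)+m[1][2]],1)
print("pred knob top",[proj(np.array([475.5,155.5+d,112])) for d in(-12,0,12)],[proj(np.array([475.5+d,155.5,112])) for d in(-12,12)])
for n in("knob_centre","pull_knob"):
  print(n,[(np.round(d["position"],1),round(d["conf"],2)) for d in manip.place_of(n,"wrist")[:1]])
for d in manip.regions_of("pull_knob","wrist")[:1]:
  v,u=np.nonzero(d["region"]);print(u.mean(),v.mean(),u.min(),u.max(),v.min(),v.max())
cv2.imwrite("pics/w2.png",f["frame"])
plan([475.5,155.5,84],n=2)
E
```

```text
[476.8 155.5 128.1] [-1.310e-01  3.138e+00  2.000e-03] 60.02802808768806
pred knob top [array([257.3, 246.1]), array([280.1, 247.9]), array([302.9, 249.6])] [array([282.1, 226.3]), array([278.2, 268.4])]
knob_centre [(array([476.7, 149.9, 106.9]), 0.6)]
pull_knob [(array([473.5, 153.3, 105.2]), 0.51)]
279.93387096774194 246.42634408602152 256 304 222 271
[[1.1, 0.0, 22.5], [0.03, 0.08, -0.02], 1], [[1.1, 0.0, 22.5], [0.03, 0.08, -0.02], 1],
```

View pics/w2.png

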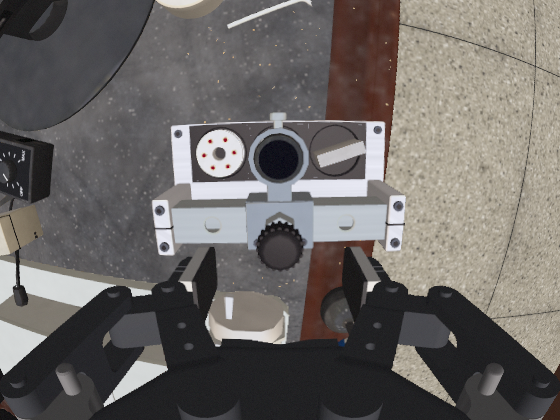

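The knob is at (280,246), where (280,248) was predicted, centred between the fingers. Going down 44 mm, then closing.

Emit:
{"name": "apply_moves", "arguments": {"targets": [[[0.5,0,22],[0,0,0],0.7],[[0,0,21],[0,0,0],0.7],[[0,0,0],[0,0,0],0.7],[[0,0,0],[0,0,0],0.7]]}}

```text
t: 5.85
tcp_pos: [475.7, 155.3, 84.7]
ee_rot: [0.13, -3.138, -0.001]
force: [0.6, 0.5, 0.3]
opening: 59.6
grasp_force: 0.0
```

Emit:
{"name": "apply_moves", "arguments": {"targets": [[[0,0,0],[0,0,0],0.1],[[0,0,0],[0,0,0],0.1],[[0,0,0],[0,0,0],0.1],[[0,0,0],[0,0,0],0.1],[[0,0,0],[0,0,0],0.1],[[0,0,0],[0,0,0],0.1]], "force": 50}}

```text
t: 6.45
tcp_pos: [476.3, 155.5, 85.1]
ee_rot: [-0.13, 3.138, 0.002]
force: [-1.9, -0.8, 7.1]
opening: 22.8
grasp_force: 48.7
```

Emit:
{"name": "apply_moves", "arguments": {"targets": [[[0,0,-4],[0,0,0],0.1],[[0,0,-4],[0,0,0],0.1],[[0,0,-3.8],[0,0,0],0.1],[[0,0,0],[0,0,0],0.1],[[0,0,0],[0,0,0],0.1],[[0,0,0],[0,0,0],0.1]]}}

```text
t: 7.05
tcp_pos: [476.0, 155.4, 95.5]
ee_rot: [-0.13, 3.139, 0.002]
force: [5.5, 2.2, -5.6]
opening: 22.2
grasp_force: 49.1
```

```bash
python3 - <<'E'
from h import *
f=manip.grab_frame("scene");cv2.imwrite("pics/s1.png",cv2.resize(f["frame"][180:330,150:320],None,fx=4,fy=4,interpolation=cv2.INTER_CUBIC))
for _ in range(2):
  o=manip.observe();print(o["t"],np.round(o["tcp_pos"],1),np.round(o["force"],1),o["grasp_force"])
E
```

```text
7.1 [476.  155.4  95.5] [ 5.2  2.  -6.6] 49.14029896259308
7.1 [476.  155.4  95.5] [ 5.2  2.  -6.6] 49.14029896259308
```

View pics/s1.png

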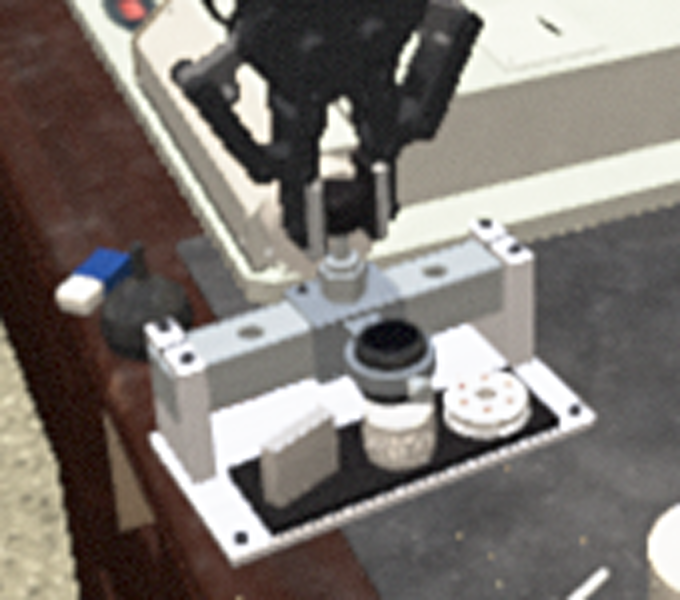

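The knob is gripped and lifted, with the stem showing between knob and boss at about (345,240). Adding 1 mm of lift for margin.

Emit:
{"name": "apply_moves", "arguments": {"targets": [[[0,0,-1],[0,0,0],0.1],[[0,0,0],[0,0,0],0.1],[[0,0,0],[0,0,0],0.1]]}}

```text
t: 7.4
tcp_pos: [476.0, 155.4, 96.4]
ee_rot: [-0.13, 3.139, 0.002]
force: [4.8, 1.0, -6.2]
opening: 22.4
grasp_force: 49.1
```

Emit:
{"name": "apply_moves", "arguments": {"targets": [[[0,-2,0],[0,0,0],0.1],[[0,-3,0],[0,0,0],0.1],[[0,-3,0],[0,0,0],0.1],[[0,0,0],[0,0,0],0.1],[[0,0,0],[0,0,0],0.1]]}}

```text
t: 7.9
tcp_pos: [476.9, 147.1, 96.4]
ee_rot: [-0.13, 3.138, 0.001]
force: [5.3, 0.1, -6.3]
opening: 22.5
grasp_force: 49.2
```

Emit:
{"name": "apply_moves", "arguments": {"targets": [[[0,-5,0],[0,0,0],0.1],[[0,-5,0],[0,0,0],0.1],[[0,-5,0],[0,0,0],0.1],[[0,-5,0],[0,0,0],0.1],[[0,-5,0],[0,0,0],0.1],[[0,-5,0],[0,0,0],0.1],[[0,-4,0],[0,0,0],0.1],[[0,-3,0],[0,0,0],0.1],[[0,0,0],[0,0,0],0.1],[[0,0,0],[0,0,0],0.1]]}}

```text
t: 8.9
tcp_pos: [480.6, 110.2, 96.7]
ee_rot: [-0.13, 3.137, 0.001]
force: [6.3, 1.1, -7.6]
opening: 22.3
grasp_force: 49.3
```

```bash
python3 - <<'E'
from h import *
o=manip.observe();p=np.array(o["tcp_pos"]);u=np.array([np.sin(YAW),-np.cos(YAW),0])
print(o["t"],np.round(p,1),np.round(o["ee_rot"],3),np.round(o["force"],1),"s",(p-[476.1,155.4,0])@u)
f=manip.grab_frame("scene");cv2.imwrite("pics/s2.png",cv2.resize(f["frame"][180:330,150:320],None,fx=4,fy=4,interpolation=cv2.INTER_CUBIC))
E
```

```text
8.9 [480.6 110.2  96.7] [-1.300e-01  3.137e+00  1.000e-03] [ 6.3  1.1 -7.6] s 45.40564802262895
```

View pics/s2.png

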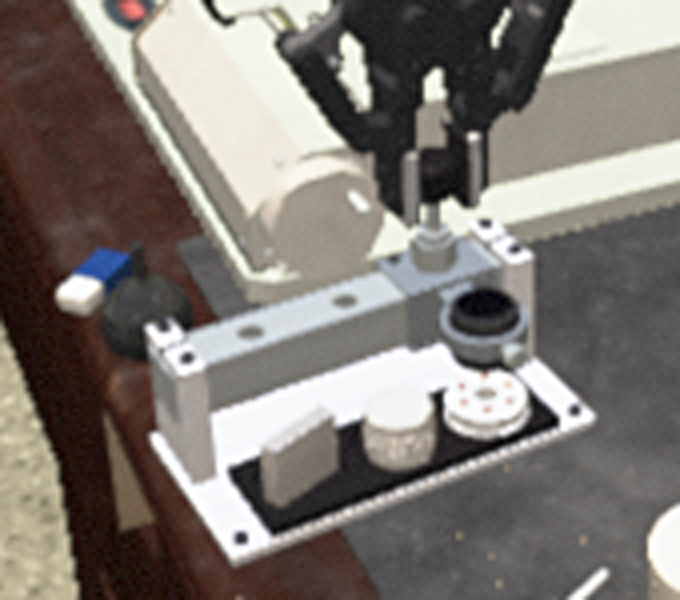

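The carriage is over the last hole (both other holes are visible) and the loupe is over the bobbin. Lowering.

Emit:
{"name": "apply_moves", "arguments": {"targets": [[[0,0.4,3],[0,0,0],0.1],[[0,0,3],[0,0,0],0.1],[[0,0,0],[0,0,0],0.1],[[0,0,0],[0,0,0],0.1]]}}

```text
t: 9.35
tcp_pos: [480.6, 110.3, 90.8]
ee_rot: [-0.13, 3.137, -0.001]
force: [5.6, -0.6, -5.2]
opening: 22.3
grasp_force: 49.4
```

Emit:
{"name": "apply_moves", "arguments": {"targets": [[[0,0,3],[0,0,0],0.1],[[0,0,3],[0,0,0],0.1],[[0,0,0],[0,0,0],0.1],[[0,0,0],[0,0,0],0.1],[[0,0,0],[0,0,0],0.1]]}}

```text
t: 9.85
tcp_pos: [480.6, 110.4, 85.2]
ee_rot: [-0.13, 3.137, -0.001]
force: [6.8, -0.2, -2.5]
opening: 22.5
grasp_force: 49.9
```

Emit:
{"name": "apply_moves", "arguments": {"targets": [[[0,0,0.8],[0,0,0],0.1],[[0,0,0],[0,0,0],0.1],[[0,0,0],[0,0,0],0.1],[[0,0,0],[0,0,0],0.1]]}}

```text
t: 10.25
tcp_pos: [480.7, 110.7, 85.1]
ee_rot: [-0.13, 3.137, 0.0]
force: [3.7, -1.4, 5.5]
opening: 22.6
grasp_force: 50.5
```

It is seated: the force turned from a pull to +5.5 N upward. Now pushing along the rail.

Emit:
{"name": "apply_moves", "arguments": {"targets": [[[0,-0.8,0],[0,0,0],0.1],[[0,-0.8,0],[0,0,0],0.1],[[0,0,0],[0,0,0],0.1],[[0,0,0],[0,0,0],0.1]]}}

```text
t: 10.65
tcp_pos: [480.8, 109.9, 85.1]
ee_rot: [-0.131, 3.137, 0.004]
force: [3.3, 1.7, 5.4]
opening: 22.9
grasp_force: 50.5
```

Emit:
{"name": "apply_moves", "arguments": {"targets": [[[0,-0.6,0],[0,0,0],0.1],[[0,0,0],[0,0,0],0.1],[[0,0,0],[0,0,0],0.1]]}}

```text
t: 10.95
tcp_pos: [480.8, 109.4, 85.1]
ee_rot: [-0.131, 3.137, 0.004]
force: [4.3, 0.9, 5.0]
opening: 22.8
grasp_force: 50.5
```

Emit:
{"name": "apply_moves", "arguments": {"targets": [[[0,-0.8,0],[0,0,0],0.1],[[0,0,0],[0,0,0],0.1],[[0,0,0],[0,0,0],0.1]]}}

```text
t: 11.25
tcp_pos: [480.9, 108.7, 85.1]
ee_rot: [-0.131, 3.137, 0.004]
force: [3.9, 2.2, 5.9]
opening: 22.4
grasp_force: 50.5
```

Emit:
{"name": "apply_moves", "arguments": {"targets": [[[0,-0.6,0],[0,0,0],0.1],[[0,0,0],[0,0,0],0.1],[[0,0,0],[0,0,0],0.1]]}}

```text
t: 11.55
tcp_pos: [480.9, 108.6, 85.1]
ee_rot: [-0.131, 3.137, 0.007]
force: [4.8, 4.3, 5.2]
opening: 22.6
grasp_force: 50.5
```

Now it resists. Pushing on to about 9 N.

Emit:
{"name": "apply_moves", "arguments": {"targets": [[[0,-0.6,0],[0,0,0],0.1],[[0,0,0],[0,0,0],0.1],[[0,0,0],[0,0,0],0.1]]}}

```text
t: 11.85
tcp_pos: [480.9, 108.5, 85.1]
ee_rot: [-0.132, 3.137, 0.009]
force: [4.2, 5.6, 5.3]
opening: 22.4
grasp_force: 50.5
```

Emit:
{"name": "apply_moves", "arguments": {"targets": [[[0,-0.6,0],[0,0,0],0.1],[[0,0,0],[0,0,0],0.1],[[0,0,0],[0,0,0],0.1]]}}

```text
t: 12.15
tcp_pos: [480.9, 108.5, 85.1]
ee_rot: [-0.132, 3.137, 0.011]
force: [4.4, 6.4, 5.9]
opening: 22.3
grasp_force: 50.5
```

Emit:
{"name": "apply_moves", "arguments": {"targets": [[[0,-1,0],[0,0,0],0.1],[[0,-0.7,0],[0,0,0],0.1],[[0,0,0],[0,0,0],0.1],[[0,0,0],[0,0,0],0.1],[[0,0,0],[0,0,0],0.1]]}}

```text
t: 12.65
tcp_pos: [480.9, 108.3, 85.1]
ee_rot: [-0.133, 3.137, 0.017]
force: [4.1, 11.4, 5.6]
opening: 22.2
grasp_force: 50.6
```

```bash
python3 - <<'E'
from h import *
f=manip.grab_frame("scene");cv2.imwrite("pics/s3.png",cv2.resize(f["frame"][180:330,150:320],None,fx=4,fy=4,interpolation=cv2.INTER_CUBIC))
for n in("loupe_axis","jewel_bobbin"):
  print(n,[(np.round(d["position"],1),round(d["conf"],2)) for d in manip.place_of(n,"scene")[:1]])
o=manip.observe();print(o["t"],np.round(o["tcp_pos"],1),np.round(o["force"],1),np.round(o["grasp_force"],1))
E
```

```text
loupe_axis [(array([437.8, 104.7,  48.4]), 0.62)]
jewel_bobbin [(array([440.4, 104.9,  11.9]), 0.81)]
12.8 [480.9 108.3  85.1] [ 4.1 10.7  5.8] 50.6
```

View pics/s3.png

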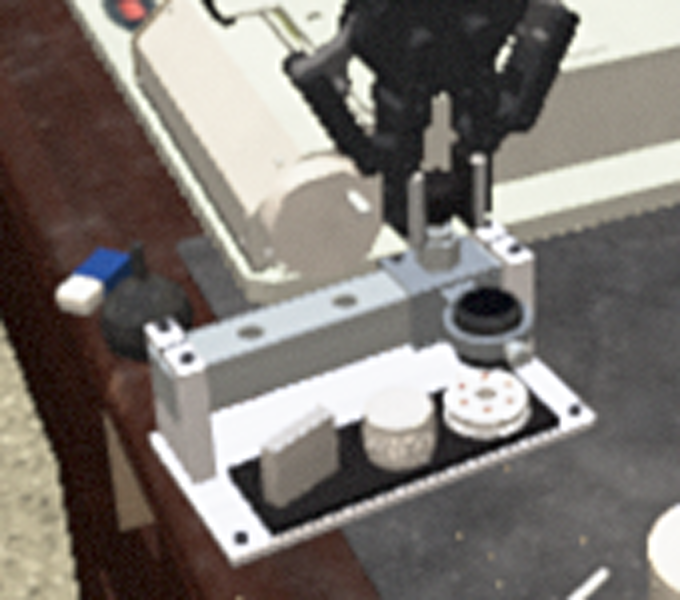

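The knob is down at (435,190), the loupe at (487,320) stands over the bobbin, and the parts are undisturbed. The push is about 11 N, so I'm handing in.

```bash
python3 -c "
from plant import manip
print(manip.sign_off())"
```

```text
the job is handed in; nothing more can be done
None
```

I've handed in the job: the loupe is over the jewel bobbin, the pin is fully down in the next hole, the knob is still gripped, and the carriage is pushed against the pin with about 11 N. The sign-off gave no verdict. The last picture showed the seated parts and the blower undisturbed, but not the eraser or slides box.

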